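Unload the parts cleaner and cover it

ROBOT

A 6-joint arm with a two-finger parallel gripper is mounted at the origin on the work surface. World frame = base frame: x ahead of the robot, y to its left, z up, the work surface at z = 0. Lengths are in m, angles in rad, forces in N, time in s.
With the tool pointing down it reaches from about 0.35 to 0.85 m from the base axis. Payload 8.1 kg.
Tool frame: the origin (TCP) lies on the centre line of the jaws, within the pads' length; the fingertips stand robot.tips_ahead ahead of it and the grasp point (between the pads) lies 6 mm ahead of it (robot.tips_ahead is the distance from the TCP to the fingertips, in m); z points along the fingers, y is the line along which they close (so a half turn about z gives the same grasp; the last joint's range is limited). The gripper opens to 93 mm and grips with 3 to 60 N. Pads are 15 mm wide; open, the fingers measure 128 mm over their backs; the gripper's body (75 mm by 188 mm) begins 65 mm behind the grasp point.
Start: joints at [-1.269, 0.13, 1.488, -0, 1.523, -0.085], TCP at [0.226, -0.556, 0.244] pointing down, gripper open.
Joint ranges: [-2.96, 2.96], [-0.89, 2.26], [0.02, 2.5], [-1.34, 4.48], [0, 2.73], [-2.66, 2.66]. Speed limits (rad/s): [2.39, 2.39, 2.79, 3.14, 3.14, 3.14].

INTERFACE

Orientations are given as a rotation vector (axis times angle).
In Python, from plant import robot gives the robot as it stands.
- The arm moves only by the tool apply_moves, never from a script. Its arguments are lists of equal length, an entry for each row: "delta_pos": the shift along the tool's x, y, z in cm, a list of three; "twist": the turn about the tool's z in rad. A call has 1 to 8 rows; each row shifts and turns the commanded pose from where the row before left it, along the tool's axes as they then stand; what a row does not reach is not made up. A row lasts 1/8 s, in which the tool goes at most 62.5 mm and 10.7 degrees, less where a joint would pass 70% of its speed; a pose out of reach is approached as far as the arm can. A call with a gripper value outside its range is refused whole. "gripper" is the finger opening in cm, from 0 to 9.3, set as the call begins (left out, the last holds). The fingers move at their own pace and stop on an object; "squeeze" is the grip in N (left out, the last holds). Time passes only in rows, so rows that do not move let the fingers close. It gives the time, the measured TCP pose, the force, the opening and the grip force at its end, in the units of the state.
- robot.read_state(): the state, without advancing time (a new reading comes with each control period).
- robot.read_camera(name): name is "scene" or "top"; returns a dict with "frame" (420x560x3 uint8, red, green, blue), "vertical_fov" (degrees; the focal length in pixels is half the picture's height over the tangent of half this angle, whatever the lens; pixels are square), "cx", "cy" (the principal point, pixels), "R" (3x3) and "t" (3): a world point X has camera coordinates R X + t. Camera axes: x right, y down, z forward; pixel columns grow to the right and rows downward; lengths in m; the calibration is good to about 2 mm. A picture is of the moment at which its call begins. There is no depth.
- robot.close_job(): hands the job in; it is judged then, once.
The state is a dict: "t": time; "q": joint angles; "dq": joint speeds; "joint_torque": joint torques, N m; "tool_pos": TCP position; "orientation": TCP orientation; "force": force on the tool from outside, world axes, zero at the start; "wrist_torque": the same for the moment, N m; "opening": finger opening in m; "gripper_force": force on a finger pad.
Only numpy, scipy, OpenCV 4.12 (cv2) and the standard library are available. Lean on these libraries where they do the work, as an engineer would, in place of code of your own. Each camera call takes 0.05 s, during which the arm holds its last target. There are 200 camera calls.

TASK

Lift the wire basket of cleaned parts out of the drained ultrasonic cleaner by its blue handle, keeping it level so that every part stays in it, and stand it flat inside the yellow drip tray. Then lift the cleaner's lid by its orange handle and put it on the cleaner, fully seated with its lip down inside the tank mouth. Set both down rather than dropping them, and do not push about or tip over the other things on the bench.

Things in the scene. Friction and masses are not known exactly. Their poses are not given: they have to be found in the camera images.
- cleaner: Ultrasonic cleaner fixed to the bench, a white box 150 (x) by 200 (y) by 120 high with a steel top face. A rectangular tank 100 (x) by 150 (y), 70 deep, is open at the top in its middle; walls 25 thick. Origin: centre of its underside, on the bench; the tank floor is 50 above it, the top face 120 above it. Sides along its x and y axes, z up.
- tank_mouth (a point): Centre of the tank's open mouth, level with the cleaner's top face, 120 above the bench.
- basket: Open wire basket, 84 (x) by 130 (y) by 45 high outside, walls and floor 4 thick, standing on the tank floor at the start, with a fixed arch handle. About 250 g, with three small parts in it. Origin: centre of its underside, z up.
- basket_handle: The basket's handle, rigid: a round blue bar 12 thick and 100 long along the basket's y axis, on thin wire legs at both ends. Origin: middle of the bar, straight above the basket's origin by 115, so 165 above the bench at the start; 64 clear below it down to the basket rim. Axes as the basket's.
- heatsink: Finned aluminium heat sink 26 by 22 by 19 high in the basket. Origin: centre of its underside.
- standoff: Stepped brass standoff, 18 across and 20 high, in the basket. Origin: centre of its underside.
- connector: Green connector block 24 by 20 by 14 high in the basket. Origin: centre of its underside.
- tray: Yellow drip tray, loose (about 700 g), 150 (x) by 200 (y) by 25 high outside, walls and floor 5 thick, open at the top. Origin: centre of its underside, z up. It stands on the bench to the left or to the right of the cleaner.
- lid: The lid, about 290 g: white plate 126 (x) by 176 (y), 5 thick, over a steel lip 88 (x) by 138 (y) outside, 8 high, that fits the tank mouth with 6 of play each side (lid y along cleaner y, either way round). It lies on its lip on the bench, on the side away from the tray. Origin: centre of the lip's lower edge; the plate spans 8 to 13 above it, so seated it is 8 below the cleaner's top face.
- lid_handle: The lid's handle: a round orange bar 12 thick and 90 long along the lid's y axis, on two posts 80 apart. Origin: middle of the bar, straight above the lid's origin by 50; 31 clear between the bar and the plate. Axes as the lid's.
- spool: Solder wire spool, black flanges, 60 across and 40 high, standing; a bystander. Origin: centre of its underside.
- jar: Amber jar with a blue cap, 56 across, 65 high; a bystander. Origin: centre of its underside.
- bottle: White bottle with a red cap, 44 across, 120 high; a bystander. Origin: centre of its underside.
- mug: Blue mug, 72 across, 85 high; a bystander. Origin: centre of its underside.
- screwdriver: Screwdriver lying at the bench's right side; a bystander.
- brush: Small brush lying at the bench's left side; a bystander.
Mind the look-alikes: they are no part of the job. Leave any purple look-alike of the lid alone.

How it is judged:
On the way, in this order (a step that is already met when the one before it is completed fails the run):
1. the basket is lifted clear of the cleaner by its handle (z of basket in the frame of cleaner above 0.122 m and contact force between the fingers and basket_handle above 0.5 N), for 0.1 s.
2. the basket stands flat in the tray with its three parts, let go (x of basket in the frame of tray between -0.06 and 0.06 m and y of basket in the frame of tray between -0.08 and 0.08 m and z of basket in the frame of tray between 0.001 and 0.009 m and angle between basket's own z axis and vertical below 0.06 rad and x of heatsink in the frame of basket between -0.042 and 0.042 m and y of heatsink in the frame of basket between -0.065 and 0.065 m and z of heatsink in the frame of basket between -0.002 and 0.045 m and x of standoff in the frame of basket between -0.042 and 0.042 m and y of standoff in the frame of basket between -0.065 and 0.065 m and z of standoff in the frame of basket between -0.002 and 0.045 m and x of connector in the frame of basket between -0.042 and 0.042 m and y of connector in the frame of basket between -0.065 and 0.065 m and z of connector in the frame of basket between -0.002 and 0.045 m and contact force between the fingers and basket below 0.1 N and linear speed of basket below 0.03 m/s), for 0.2 s.
3. the lid is lifted by its handle (height (world z) of lid above 0.03 m and contact force between the fingers and lid_handle above 0.5 N), for 0.1 s.
At the end, for the whole second after the job is handed in: The basket stands flat on the tray's floor (within 4 mm of resting height, tilt under 0.06 rad) with all three parts inside it; the lid sits on the cleaner with its lip in the tank mouth (centre within 10 mm, within 4 mm of its seated height, tilt under 0.035 rad); both are released and at rest (all of step 2 and x of lid in the frame of cleaner between -0.01 and 0.01 m and y of lid in the frame of cleaner between -0.01 and 0.01 m and z of lid in the frame of cleaner between 0.108 and 0.1155 m and angle between lid's own z axis and vertical below 0.035 rad and contact force between the fingers and lid below 0.1 N and linear speed of lid below 0.03 m/s); the robot touches nothing.
It fails at once if the basket is tipped by more than 0.4 rad (angle between basket's own z axis and vertical above 0.4 rad).
It fails at once if the basket is dropped (falls free faster than 0.5 m/s, about 13 mm) (contact force between the fingers and basket below 0.1 N and linear speed of basket above 0.5 m/s).
It fails at once if the lid is dropped (falls free faster than 0.5 m/s, about 13 mm) (contact force between the fingers and lid below 0.1 N and linear speed of lid above 0.5 m/s).
It fails at once if a bystander is moved more than 30 mm or tipped over (distance of any of spool, jar, bottle, mug, screwdriver, brush from where it was at the start of the episode above 0.03 m or angle between any of spool, jar, bottle, mug's own z axis and vertical above 0.5 rad).
It also fails if it takes over 72 s, if anything falls off the work surface, if the arm or the gripper's body presses on something with over 40 N, if the wrist force passes 120 N, or if a joint passes its speed limit or range.

## Working session

There is one attempt and no reset: what is moved stays moved. The work goes in short steps, Python scripts to look and compute and a tool call to move; the robot and the scene stay as the last step left them, time stands still between calls to the robot, and variables do not carry over. Pictures are saved under pics/ and viewed, at most 10 in all, crops included, and the job is handed in when it is done.

Besides the shell and the picture viewer there is one more tool, called after "Call:" as a command line: name --pt "numbers of a row" for each row, then --argument value for the rest. apply_moves: Moves the arm, as the interface text tells. Its arguments: {"type":"object","properties":{"delta_pos":{"type":"array"},"twist":{"type":"array"},"gripper":{"type":"number"},"squeeze":{"type":"number"}},"required":["delta_pos","twist"]}

```bash
mkdir -p pics; ls
python3 - <<'E'
from plant import robot
import cv2,json,numpy as np,pickle
s=robot.read_state();print({k:np.round(v,3).tolist() for k,v in s.items()},robot.tips_ahead)
for n in("scene","top"):
    c=robot.read_camera(n);cv2.imwrite(f"pics/{n}0.png",c["frame"][:,:,::-1]);pickle.dump(c,open(f"{n}0.pkl","wb"))
    print(n,c["vertical_fov"],c["cx"],c["cy"],np.round(c["R"],4).tolist(),c["t"])
E
```

```text
pics
{'t': 0.0, 'q': [-1.269, 0.131, 1.489, -0.0, 1.523, -0.085], 'dq': [-0.0, -0.002, 0.001, -0.001, -0.001, -0.001], 'joint_torque': [-0.001, -55.984, -49.177, 0.077, 0.036, -0.0], 'tool_pos': [0.226, -0.555, 0.243], 'orientation': [-3.081, -0.603, 0.0], 'force': [-0.086, 0.566, -0.753], 'wrist_torque': [-0.004, -0.012, -0.001], 'gripper_force': 0.0, 'opening': 0.093} 0.025
scene 44.64443716355814 271.75973756650154 211.2579895184202 [[0.7648, 0.6442, 0.0089], [0.3953, -0.4583, -0.796], [-0.5087, 0.6124, -0.6052]] [-0.36878306 -0.08690225  1.98525354]
top 55.21051810737971 276.35431773314946 210.54485680520665 [[-0.0083, -0.9998, -0.0182], [-0.9877, 0.011, -0.1561], [0.1563, 0.0166, -0.9876]] [0.01360493 0.52607248 1.18951726]
```

View pics/top0.png

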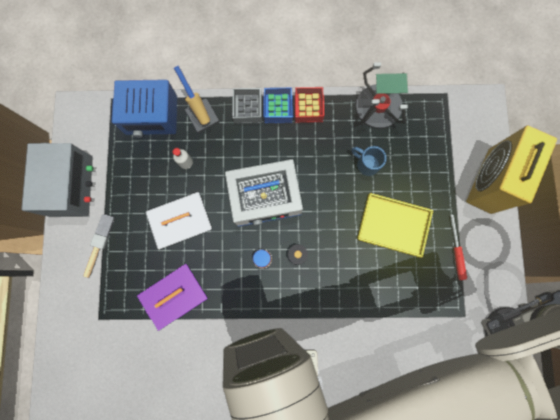

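View pics/scene0.png

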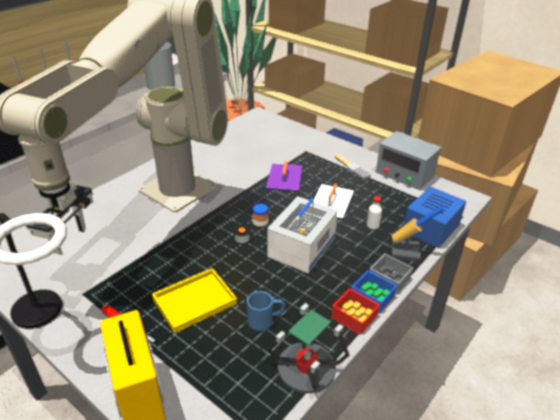

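Candidates for the basket handle: the blue bar in the tank (265,186), the blue box (145,105), the jar cap (262,259), the blue brush handle (185,82) and the mug (372,158). I choose the bar in the tank.

Candidates for the lid: the white plate with an orange bar (179,220) and the purple one (172,297). I choose the white one. The tray is at (396,225); the yellow box at (513,170) is not a tray.

```bash
cat > h.py <<'E'
import cv2,numpy as np,pickle
def cast(c,uv,z):
    f=c["frame"].shape[0]/2/np.tan(np.radians(c["vertical_fov"])/2)
    R=np.array(c["R"]);t=np.array(c["t"]);C=-R.T@t
    uv=np.atleast_2d(uv).astype(float)
    d=np.c_[(uv[:,0]-c["cx"])/f,(uv[:,1]-c["cy"])/f,np.ones(len(uv))]@R
    return C+d*((z-C[2])/d[:,2])[:,None]
def proj(c,X):
    f=c["frame"].shape[0]/2/np.tan(np.radians(c["vertical_fov"])/2)
    p=np.atleast_2d(X)@np.array(c["R"]).T+np.array(c["t"]);return p[:,:2]/p[:,2:]*f+[c["cx"],c["cy"]]
def blob(c,lo,hi,box):
    hsv=cv2.cvtColor(c["frame"],cv2.COLOR_RGB2HSV)
    m=cv2.inRange(hsv,np.array(lo),np.array(hi));k=np.zeros_like(m);x0,y0,x1,y1=box;k[y0:y1,x0:x1]=m[y0:y1,x0:x1]
    cs=cv2.findContours(k,cv2.RETR_EXTERNAL,cv2.CHAIN_APPROX_NONE)[0]
    return max(cs,key=cv2.contourArea)[:,0] if cs else None
def rect(c,cont,z):
    P=cast(c,cont,z)[:,:2]
    (x,y),(w,h),a=cv2.minAreaRect((P*1000).astype(np.float32))
    if w<h:a+=90;w,h=h,w
    return np.round([x,y,w,h,(a+90)%180-90],1)  # mm; angle of the long side from world x, deg
E
python3 - <<'E'
from h import *
T=pickle.load(open("top0.pkl","rb"));S=pickle.load(open("scene0.pkl","rb"))
print("tray top25",rect(T,blob(T,(22,120,100),(35,255,255),(340,180,440,270)),.025))
print("scene tray",rect(S,blob(S,(22,120,100),(35,255,255),(140,260,245,335)),.025))
print("bar",rect(T,blob(T,(100,110,60),(125,255,255),(230,170,300,210)),.165))
b=blob(S,(100,110,60),(125,255,255),(280,190,330,240));print("barS",rect(S,b,.165))
print("lid",rect(T,blob(T,(0,0,150),(180,45,255),(135,185,218,255)),.013))
print("lidbar",rect(T,blob(T,(5,100,100),(20,255,255),(150,205,205,235)),.05))
print("lidbarS",rect(S,blob(S,(3,90,100),(20,255,255),(320,175,350,212)),.05))
print("clean",rect(T,blob(T,(0,0,120),(180,60,255),(215,150,310,240)),.12))
for n,p,z in(("jar",(262,259),.065),("spool",(297,254),.04),("bottle",(180,154),.12),("mug",(373,158),.085)):print(n,np.round(cast(T,p,z)[0],3))
a=cv2.resize(T["frame"][140:260,130:320,::-1],None,fx=4,fy=4,interpolation=cv2.INTER_CUBIC);cv2.imwrite("pics/crop1.png",a)
E
```

```text
tray top25 [ 481.  -355.2  205.3  154.1   73.9]
scene tray [ 490.  -361.4  211.4  177.3   73.5]
bar [577.3  47.8  96.6  11.7 -77.9]
barS [574.6  55.  100.5  12.9 -77.6]
lid [504.4 317.7 179.8 129.7 -69.7]
lidbar [503.6 317.4  85.1   9.8 -69.7]
lidbarS [503.8 326.9 103.6  15.7 -65.7]
clean [575.2  36.9 220.4 175.  -80. ]
jar [0.378 0.052 0.065]
spool [ 0.393 -0.053  0.04 ]
bottle [0.686 0.29  0.12 ]
mug [ 0.676 -0.284  0.085]
```

View pics/crop1.png

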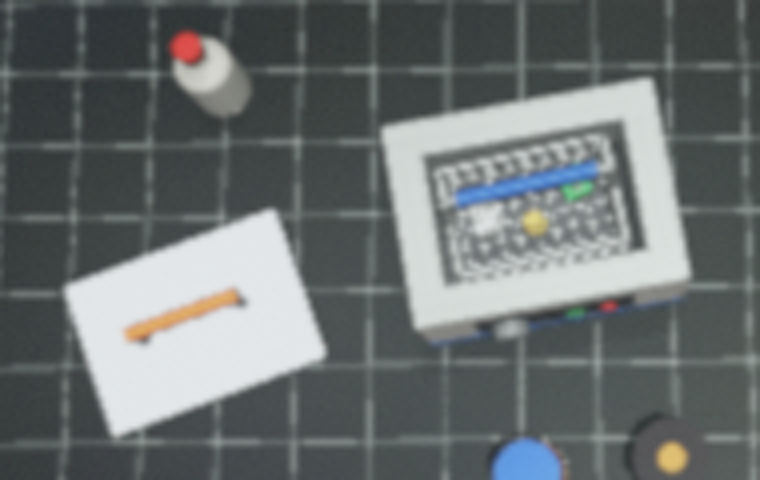

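The crop confirms the choice. The blue bar spans crop (456,198)-(598,172) over the basket, and the white plate carries the orange bar at (182,316). The steel face corners are (383,127), (652,78), (690,278) and (416,328).

```bash
cat >> h.py <<'E'
def tri(c1,p1,c2,p2):
    A=[];b=[]
    for c,p in((c1,p1),(c2,p2)):
        C=-np.array(c["R"]).T@np.array(c["t"]);d=cast(c,p,0)[0]-C;d/=np.linalg.norm(d)
        M=np.eye(3)-np.outer(d,d);A.append(M);b.append(M@C)
    return np.linalg.lstsq(np.vstack(A),np.hstack(b),rcond=None)[0]
def mid(cont):return np.array(cv2.minAreaRect(cont.astype(np.float32))[0])
def plan(s,goal,yaw_y=None):
    """goal TCP [m]; yaw_y = wanted heading of tool y, deg (mod 180). Twist first, then shift in the turned axes, cm."""
    from scipy.spatial.transform import Rotation as Ro
    R=Ro.from_rotvec(s["orientation"]);y=R.as_matrix()[:,1];h=np.degrees(np.arctan2(y[1],y[0]))
    tw=0 if yaw_y is None else -((yaw_y-h+90)%180-90)
    R2=(R*Ro.from_rotvec([0,0,np.radians(tw)])).as_matrix()
    print("heading y %.1f twist %.3f rad, shift cm"%(h,np.radians(tw)),np.round(100*R2.T@(np.array(goal)-s["tool_pos"]),2))
E
python3 - <<'E'
from h import *;from plant import robot
T=pickle.load(open("top0.pkl","rb"));S=pickle.load(open("scene0.pkl","rb"))
k=(np.array([(383,127),(652,78),(690,278),(416,328)])+.5)/4-.5+[130,140]
P=cast(T,k,.12)[:,:2]*1000
print("cleaner",np.round(P,1).tolist(),P.mean(0),rect(T,k,.12))
k=(np.array([(425,153),(622,121),(648,252),(446,286)])+.5)/4-.5+[130,140];print("mouth",rect(T,k,.12))
B=(100,110,60),(125,255,255)
print("bar tri",tri(T,mid(blob(T,*B,(230,170,300,210))),S,mid(blob(S,*B,(280,190,330,240)))))
Y=(22,120,100),(35,255,255)
print("tray tri",tri(T,mid(blob(T,*Y,(340,180,440,270))),S,mid(blob(S,*Y,(140,260,245,335)))))
plan(robot.read_state(),[.577,.049,.30],12)
E
```

```text
cleaner [[631.2, 155.0], [665.4, -41.7], [517.0, -66.7], [483.0, 129.7]] [574.16543316  44.07880707] [574.2  44.  200.  150.5 -80.2]
mouth [573.8  43.6 147.3  99.4 -81. ]
bar tri [0.57730549 0.04842843 0.16893178]
tray tri [ 0.48256486 -0.35771112  0.01484003]
heading y -67.8 twist -1.393 rad, shift cm [51.82 46.87 -5.65]
```

Call:
apply_moves --pt "0 0 -0.7" --pt "0 0 -0.7" --pt "0 0 -0.7" --pt "0 0 -0.7" --pt "0 0 -0.7" --pt "0 0 -0.7" --pt "0 0 -0.7" --pt "0 0 -0.7" --twist '[-0.174, -0.174, -0.174, -0.174, -0.174, -0.174, -0.174, -0.174]' --gripper 9.3

```text
t: 1.1
tool_pos: [0.2263, -0.5554, 0.2992]
orientation: [-1.971, -2.445, -0.001]
force: [-0.2, 0.5, -0.0]
opening: 0.0929
gripper_force: 0.0
```

Call:
apply_moves --pt "3.2 2.9 0" --pt "3.2 2.9 0" --pt "3.2 2.9 0" --pt "3.2 2.9 0" --pt "3.2 2.9 0" --pt "3.2 2.9 0" --pt "3.2 2.9 0" --pt "3.2 2.9 0" --twist '[0, 0, 0, 0, 0, 0, 0, 0]'

```text
t: 2.1
tool_pos: [0.4008, -0.2559, 0.2993]
orientation: [-1.979, -2.44, 0.0]
force: [1.1, -0.3, 0.7]
opening: 0.0928
gripper_force: 0.0
```

Call:
apply_moves --pt "3.2 2.9 0" --pt "3.2 2.9 0" --pt "3.2 2.9 0" --pt "3.2 2.9 0" --pt "3.2 2.9 0" --pt "3.2 2.9 0" --pt "3.2 2.9 0" --pt "3.2 2.9 0" --twist '[0, 0, 0, 0, 0, 0, 0, 0]'

```text
t: 3.1
tool_pos: [0.575, 0.0425, 0.2991]
orientation: [-1.978, -2.44, 0.001]
force: [0.6, 0.3, 0.4]
opening: 0.0927
gripper_force: 0.0
```

Call:
apply_moves --pt "0 0 0" --pt "0 0 0" --twist '[0, 0]'

```text
t: 3.35
tool_pos: [0.5743, 0.041, 0.299]
orientation: [-1.978, -2.44, 0.002]
force: [-0.1, 0.3, -0.2]
opening: 0.0927
gripper_force: 0.0
```

Run:
```python
from h import *;from plant import robot
s=robot.read_state();print(s["t"],s["tool_pos"],s["orientation"],s["q"]);plan(s,[.577,.048,.172],12)
```

```text
3.35 [0.57426377 0.04095174 0.29903762] [-1.97770188e+00 -2.44002457e+00  1.69228135e-03] [-1.76122126e-02  4.92998509e-02  1.47400246e+00 -4.00748072e-04
  1.61952797e+00 -2.26175823e-01]
heading y 11.9 twist -0.001 rad, shift cm [ 0.63  0.43 12.7 ]
```

Call:
apply_moves --pt "0.3 0.2 2" --pt "0.3 0.2 2" --pt "0 0 2" --pt "0 0 2" --pt "0 0 2" --pt "0 0 1.7" --pt "0 0 1" --pt "0 0 0" --twist '[0, 0, 0, 0, 0, 0, 0, 0]'

```text
t: 4.35
tool_pos: [0.5769, 0.0478, 0.1718]
orientation: [-1.978, -2.439, 0.001]
force: [0.0, 0.1, 0.6]
opening: 0.0931
gripper_force: 0.0
```

Call:
apply_moves --pt "0 0 0" --pt "0 0 0" --pt "0 0 0" --pt "0 0 0" --pt "0 0 0" --pt "0 0 0" --pt "0 0 0" --pt "0 0 0" --twist '[0, 0, 0, 0, 0, 0, 0, 0]' --gripper 0.5 --squeeze 20

```text
t: 5.35
tool_pos: [0.5773, 0.0478, 0.1726]
orientation: [-1.979, -2.44, 0.0]
force: [-0.7, 0.4, -0.3]
opening: 0.0173
gripper_force: 0.0
```

Call:
apply_moves --pt "0 0 0" --pt "0 0 0" --pt "0 0 0" --pt "0 0 0" --twist '[0, 0, 0, 0]'

```text
t: 5.85
tool_pos: [0.5772, 0.0478, 0.1726]
orientation: [-1.979, -2.44, 0.0]
force: [-2.3, -0.5, 0.3]
opening: 0.0112
gripper_force: 20.0
```

Call:
apply_moves --pt "0 0 -0.3" --pt "0 0 -0.6" --pt "0 0 -1" --pt "0 0 -1" --pt "0 0 -1" --pt "0 0 -1.2" --pt "0 0 -1.2" --pt "0 0 -1.2" --twist '[0, 0, 0, 0, 0, 0, 0, 0]'

```text
t: 6.85
tool_pos: [0.5774, 0.0478, 0.2486]
orientation: [1.979, 2.44, 0.0]
force: [-0.3, -0.3, -3.0]
opening: 0.0116
gripper_force: 20.0
```

Call:
apply_moves --pt "0 0 -1.2" --pt "0 0 -1.2" --pt "0 0 -1.2" --pt "0 0 -0.8" --pt "0 0 -0.5" --pt "0 0 -0.2" --pt "0 0 0" --pt "0 0 0" --twist '[0, 0, 0, 0, 0, 0, 0, 0]'

```text
t: 7.85
tool_pos: [0.5771, 0.0478, 0.2981]
orientation: [-1.978, -2.44, 0.001]
force: [-1.1, 0.3, -3.0]
opening: 0.0114
gripper_force: 20.0
```

Run:
```python
from h import *;from plant import robot
s=robot.read_state();print(s["t"],s["tool_pos"],s["q"],s["gripper_force"]);plan(s,[.482,-.356,.29]);plan(s,[.482,-.356,.29],-16.1)
c=robot.read_camera("scene");cv2.imwrite("pics/s1.png",c["frame"][80:360,130:480,::-1])
```

```text
7.85 [0.5771171  0.04781465 0.29812006] [-5.89469678e-03  5.81429991e-02  1.46649481e+00  4.46797846e-05
  1.61773846e+00 -2.13887679e-01] 19.999085068702698
heading y 11.9 twist 0.000 rad, shift cm [-37.55 -17.64   0.82]
heading y 11.9 twist 0.489 rad, shift cm [-41.44   2.06   0.82]
```

View pics/s1.png

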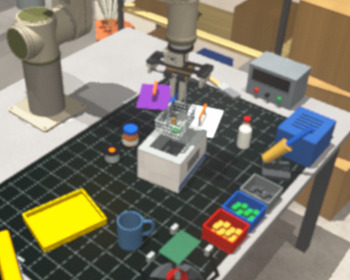

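The picture shows the basket hanging level at crop (178,122), clear above the cleaner.

Call:
apply_moves --pt "-0.5 -0.24 0" --pt "-1 -0.47 0" --pt "-1.5 -0.7 0" --pt "-2 -0.94 0" --pt "-2 -0.94 0" --pt "-2 -0.94 0" --pt "-2 -0.94 0" --pt "-2 -0.94 0" --twist '[0, 0, 0, 0, 0, 0, 0, 0]'

```text
t: 8.9
tool_pos: [0.5437, -0.0938, 0.2988]
orientation: [1.98, 2.439, -0.0]
force: [-0.1, 0.2, -2.4]
opening: 0.0114
gripper_force: 20.0
```

Call:
apply_moves --pt "-2 -0.94 0" --pt "-2 -0.94 0" --pt "-2 -0.94 0" --pt "-2 -0.94 0" --pt "-2 -0.94 0" --pt "-2 -0.94 0" --pt "-2 -0.94 0" --pt "-2 -0.94 0" --twist '[0, 0, 0, 0, 0, 0, 0, 0]'

```text
t: 9.9
tool_pos: [0.503, -0.2657, 0.2988]
orientation: [1.98, 2.439, -0.0]
force: [0.2, 0.0, -2.4]
opening: 0.0115
gripper_force: 20.0
```

Call:
apply_moves --pt "-2 -0.94 0" --pt "-2 -0.94 0" --pt "-1.8 -0.84 0" --pt "-1.4 -0.66 0" --pt "-0.9 -0.42 0" --pt "-0.45 -0.2 0" --pt "0 0 0" --pt "0 0 0" --twist '[0, 0, 0, 0, 0, 0, 0, 0]'

```text
t: 10.9
tool_pos: [0.4826, -0.3555, 0.2987]
orientation: [-1.978, -2.441, -0.0]
force: [0.1, 0.7, -3.3]
opening: 0.0112
gripper_force: 20.0
```

Call:
apply_moves --pt "0 0 0" --pt "0 0 0" --pt "0 0 0" --pt "0 0 0" --pt "0 0 0" --pt "0 0 0" --pt "0 0 0" --pt "0 0 0" --twist '[0.04, 0.08, 0.09, 0.09, 0.08, 0.06, 0.049, 0]'

```text
t: 11.9
tool_pos: [0.4826, -0.3555, 0.2987]
orientation: [2.51, 1.89, 0.0]
force: [0.1, -0.3, -2.6]
opening: 0.0115
gripper_force: 20.0
```

Run:
```python
from h import *;from plant import robot
s=robot.read_state();print(s["t"],s["tool_pos"],s["q"],s["gripper_force"]);plan(s,[.482,-.356,.126],-16.1)
c=robot.read_camera("top");cv2.imwrite("pics/t1.png",cv2.resize(c["frame"][140:300,220:460,::-1],None,fx=3,fy=3))
print(rect(c,blob(c,(22,120,100),(35,255,255),(320,170,450,280)),.025))
```

```text
11.9 [ 0.48258686 -0.35551299  0.29872977] [-7.20500858e-01  1.12326893e-01  1.40815026e+00  9.31596719e-05
  1.62101570e+00 -4.40566800e-01] 19.99953120946884
heading y -16.0 twist 0.001 rad, shift cm [-0.06 -0.05 17.27]
[ 494.8 -312.1  153.8  112.   -16.8]
```

View pics/t1.png

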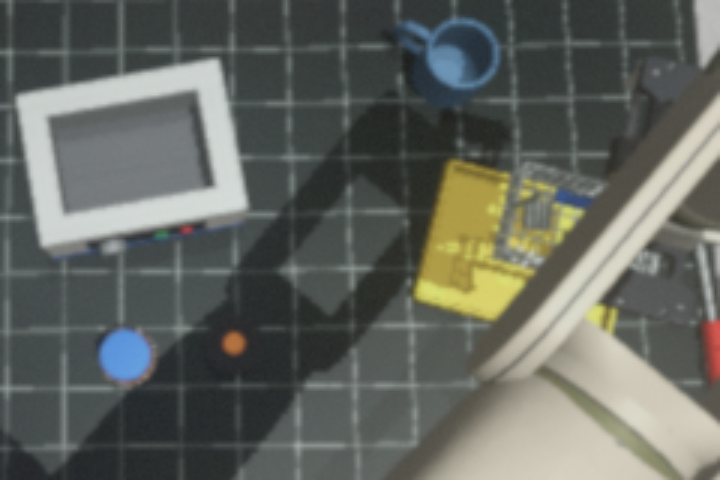

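The picture shows the basket level over the tray at crop (560,215) and the tank empty at (130,150). Lowering now.

Call:
apply_moves --pt "0 0 1" --pt "0 0 2" --pt "0 0 2.5" --pt "0 0 2.5" --pt "0 0 2.5" --pt "0 0 2" --pt "0 0 1.5" --pt "0 0 1" --twist '[0, 0, 0, 0, 0, 0, 0, 0]'

```text
t: 12.95
tool_pos: [0.4822, -0.3559, 0.1476]
orientation: [-2.51, -1.888, 0.0]
force: [-0.1, -0.2, -3.8]
opening: 0.0111
gripper_force: 20.0
```

Call:
apply_moves --pt "0 0 0.5" --pt "0 0 0.4" --pt "0 0 0.3" --pt "0 0 0.3" --pt "0 0 0.2" --pt "0 0 0.2" --pt "0 0 0.1" --pt "0 0 0" --twist '[0, 0, 0, 0, 0, 0, 0, 0]'

```text
t: 13.95
tool_pos: [0.4823, -0.356, 0.1285]
orientation: [-2.511, -1.888, 0.0]
force: [0.2, -0.4, -4.1]
opening: 0.0112
gripper_force: 20.0
```

Call:
apply_moves --pt "0 0 0.1" --pt "0 0 0.1" --pt "0 0 0" --pt "0 0 0" --twist '[0, 0, 0, 0]'

```text
t: 14.45
tool_pos: [0.4827, -0.3563, 0.1277]
orientation: [2.51, 1.888, 0.0]
force: [-3.3, 1.3, 5.7]
opening: 0.0112
gripper_force: 20.0
```

Call:
apply_moves --pt "0 0 0" --pt "0 0 0" --pt "0 0 0" --pt "0 0 0" --pt "0 0 0" --pt "0 0 0" --pt "0 0 0" --pt "0 0 0" --twist '[0, 0, 0, 0, 0, 0, 0, 0]' --gripper 6

```text
t: 15.45
tool_pos: [0.4823, -0.356, 0.1266]
orientation: [-2.511, -1.888, 0.0]
force: [0.3, 0.3, -0.1]
opening: 0.0602
gripper_force: 0.0
```

Call:
apply_moves --pt "0 0 -1" --pt "0 0 -2" --pt "0 0 -2.5" --pt "0 0 -2.5" --pt "0 0 -2.5" --pt "0 0 -2.5" --pt "0 0 -2" --pt "0 0 -2" --twist '[0, 0, 0, 0, 0, 0, 0, 0]'

```text
t: 16.45
tool_pos: [0.4824, -0.356, 0.2984]
orientation: [2.51, 1.888, 0.0]
force: [0.3, 0.7, -0.9]
opening: 0.0603
gripper_force: 0.0
```

Run:
```python
from h import *;from plant import robot
s=robot.read_state();print(s["t"],s["tool_pos"],s["q"]);plan(s,[.504,.318,.298]);plan(s,[.504,.318,.29],20.3)
c=robot.read_camera("top");pickle.dump(c,open("top2.pkl","wb"))
e=robot.read_camera("scene");a=cv2.resize(e["frame"][235:355,120:300,::-1],None,fx=4,fy=4,interpolation=cv2.INTER_CUBIC);cv2.imwrite("pics/s2.png",a)
B=(100,110,60),(125,255,255)
b=blob(e,*B,(150,230,235,320));print("barS",rect(e,b,.12))
# empty mouth: dark region inside the steel face
h=cv2.cvtColor(c["frame"],cv2.COLOR_RGB2HSV)[:,:,2];print(h[190,215:315:2].tolist())
```

```text
16.45 [ 0.48237512 -0.35604875  0.29842745] [-7.21343532e-01  1.12049487e-01  1.40899248e+00 -1.73802670e-05
  1.61967831e+00 -4.40312274e-01]
heading y -16.1 twist 0.000 rad, shift cm [ 65.36 -16.62   0.  ]
heading y -16.1 twist -0.635 rad, shift cm [62.47 25.41  0.8 ]
barS [ 481.2 -352.4  102.4   23.8   73.9]
[71, 71, 69, 72, 92, 72, 94, 200, 210, 211, 210, 167, 108, 123, 125, 125, 123, 124, 125, 125, 125, 126, 125, 125, 126, 126, 124, 124, 125, 125, 124, 124, 126, 125, 125, 116, 73, 142, 212, 214, 216, 210, 129, 72, 74, 72, 71, 72, 72, 71]
```

View pics/s2.png

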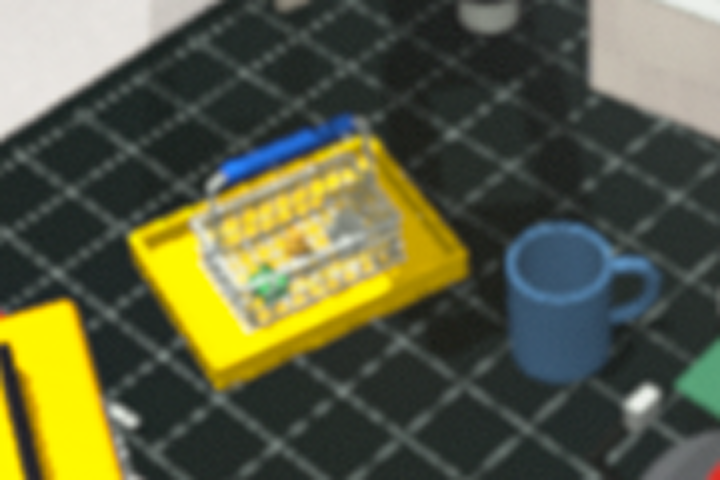

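The picture shows the basket standing flat in the tray, with the green part at (270,280), the brass at (300,240) and the grey at (350,220). Going to the lid.

Call:
apply_moves --pt "0 0 0" --pt "0 0 0" --pt "0 0 0" --pt "0 0 0" --pt "3.9 1.6 0" --pt "3.9 1.6 0" --pt "3.9 1.6 0" --pt "3.9 1.6 0" --twist '[-0.159, -0.159, -0.159, -0.158, 0, 0, 0, 0]'

```text
t: 17.55
tool_pos: [0.4879, -0.1861, 0.2956]
orientation: [-1.795, -2.576, 0.0]
force: [0.7, -0.6, 1.2]
opening: 0.0601
gripper_force: 0.0
```

Call:
apply_moves --pt "3.9 1.6 0" --pt "3.9 1.6 0" --pt "3.9 1.6 0" --pt "3.9 1.6 0" --pt "3.9 1.6 0" --pt "3.9 1.6 0" --pt "3.9 1.6 0" --pt "3.9 1.6 0" --twist '[0, 0, 0, 0, 0, 0, 0, 0]'

```text
t: 18.55
tool_pos: [0.4997, 0.1509, 0.2957]
orientation: [-1.795, -2.577, 0.002]
force: [-0.3, -0.3, 0.1]
opening: 0.06
gripper_force: 0.0
```

Call:
apply_moves --pt "3.9 1.5 0" --pt "3.9 1.5 0" --pt "3.9 1.5 0" --pt "3.9 1.5 0" --pt "0 0 0" --pt "0 0 0" --twist '[0, 0, 0, 0, 0, 0]'

```text
t: 19.3
tool_pos: [0.5021, 0.3162, 0.2957]
orientation: [-1.795, -2.578, 0.003]
force: [0.1, -0.1, -1.0]
opening: 0.0601
gripper_force: 0.0
```

Run:
```python
from h import *;from plant import robot
s=robot.read_state();print(s["t"],s["tool_pos"]);plan(s,[.504,.318,.056],20.3)
c=pickle.load(open("top2.pkl","rb"))
g=cv2.cvtColor(c["frame"],cv2.COLOR_RGB2GRAY)
m=((g<165)*255).astype(np.uint8);n,l,st,ce=cv2.connectedComponentsWithStats(m,connectivity=4)
i=l[192,264];ct=max(cv2.findContours(((l==i)*255).astype(np.uint8),cv2.RETR_EXTERNAL,cv2.CHAIN_APPROX_NONE)[0],key=cv2.contourArea)[:,0]
print("mouth",st[i],rect(c,ct,.12))
w=blob(c,(0,0,165),(180,60,255),(215,150,310,225));print("steel",rect(c,w,.12))
print("tray",rect(c,blob(c,(22,120,100),(35,255,255),(340,180,440,270)),.025),"lid",rect(c,blob(c,(0,0,150),(180,45,255),(135,185,218,255)),.013))
print("lidbar",rect(c,blob(c,(5,100,100),(20,255,255),(150,205,205,235)),.05))
```

```text
19.3 [0.50210878 0.31618536 0.29569008]
heading y 20.3 twist 0.000 rad, shift cm [ 0.12  0.28 23.97]
mouth [ 236  170   56   41 1711] [574.6  45.  149.   98.7 -80. ]
steel [574.1  44.3 200.5 150.9 -80.2]
tray [ 488.9 -331.6  153.8  152.7  -16.8] lid [503.8 317.5 177.7 128.7 -69.6]
lidbar [503.6 317.4  85.1   9.8 -69.7]
```

Call:
apply_moves --pt "0.1 0.2 3" --pt "0 0 4" --pt "0 0 4" --pt "0 0 4" --pt "0 0 4" --pt "0 0 2.5" --pt "0 0 1.5" --pt "0 0 1" --twist '[0, 0, 0, 0, 0, 0, 0, 0]'

```text
t: 20.3
tool_pos: [0.5042, 0.3176, 0.0564]
orientation: [1.797, 2.577, 0.0]
force: [-0.8, -0.3, 0.2]
opening: 0.0601
gripper_force: 0.0
```

Call:
apply_moves --pt "0 0 0" --pt "0 0 0" --pt "0 0 0" --pt "0 0 0" --pt "0 0 0" --pt "0 0 0" --pt "0 0 0" --pt "0 0 0" --twist '[0, 0, 0, 0, 0, 0, 0, 0]' --gripper 0.5 --squeeze 25

```text
t: 21.3
tool_pos: [0.504, 0.3184, 0.0568]
orientation: [-1.796, -2.578, -0.0]
force: [-1.0, -0.2, 2.1]
opening: 0.0111
gripper_force: 25.0
```

Call:
apply_moves --pt "0 0 0" --pt "0 0 0" --twist '[0, 0]'

```text
t: 21.55
tool_pos: [0.504, 0.3184, 0.0568]
orientation: [1.796, 2.578, 0.0]
force: [-1.5, -0.2, 2.8]
opening: 0.0111
gripper_force: 25.0
```

Call:
apply_moves --pt "0 0 -0.5" --pt "0 0 -1" --pt "0 0 -2" --pt "0 0 -2.5" --pt "0 0 -2.5" --pt "0 0 -2.5" --pt "0 0 -2.5" --pt "0 0 -2" --twist '[0, 0, 0, 0, 0, 0, 0, 0]'

```text
t: 22.55
tool_pos: [0.5044, 0.3185, 0.2144]
orientation: [1.795, 2.577, 0.003]
force: [-0.2, -0.0, -2.5]
opening: 0.0112
gripper_force: 25.0
```

Call:
apply_moves --pt "0 0 -1.5" --pt "0 0 -1" --pt "0 0 -0.5" --pt "0 0 0" --pt "0 0 0" --twist '[0, 0, 0, 0, 0]'

```text
t: 23.18
tool_pos: [0.5036, 0.3181, 0.2407]
orientation: [-1.795, -2.577, 0.002]
force: [-0.3, -0.1, -2.3]
opening: 0.0112
gripper_force: 25.0
```

Run:
```python
from h import *;from plant import robot
s=robot.read_state();print(s["t"],s["tool_pos"],s["q"]);plan(s,[.5745,.0455,.2435]);plan(s,[.5745,.0455,.2435],9.9)
```

```text
23.175 [0.50356383 0.31810342 0.24067049] [ 4.77342110e-01  1.21348050e-01  1.50341077e+00 -4.97519034e-06
  1.51834775e+00  1.23311188e-01]
heading y 20.3 twist 0.000 rad, shift cm [-28.03  -2.8   -0.27]
heading y 20.3 twist 0.181 rad, shift cm [-28.07   2.3   -0.27]
```

Call:
apply_moves --pt "-0.6 -0.06 0" --pt "-1.2 -0.12 0" --pt "-1.8 -0.18 0" --pt "-2.2 -0.22 0" --pt "-2.4 -0.24 0" --pt "-2.4 -0.24 0" --pt "-2.4 -0.24 0" --pt "-2.4 -0.24 0" --twist '[0, 0, 0, 0, 0, 0, 0, 0]'

```text
t: 24.18
tool_pos: [0.5432, 0.1664, 0.2417]
orientation: [1.796, 2.577, -0.0]
force: [0.3, -0.9, -2.2]
opening: 0.0113
gripper_force: 25.0
```

Call:
apply_moves --pt "-2.4 -0.24 0" --pt "-2.4 -0.24 0" --pt "-2.4 -0.24 0" --pt "-2.2 -0.22 0" --pt "-1.6 -0.16 0" --pt "-1 -0.1 0" --pt "-0.6 -0.06 0" --pt "0 0 0" --twist '[0, 0, 0, 0, 0, 0, 0, 0]'

```text
t: 25.18
tool_pos: [0.5747, 0.0459, 0.2416]
orientation: [-1.796, -2.578, -0.0]
force: [0.8, 0.1, -2.9]
opening: 0.0115
gripper_force: 25.0
```

Call:
apply_moves --pt "0 0 0" --pt "0 0 0" --pt "0 0 0" --pt "0 0 0" --pt "0 0 0" --pt "0 0 0" --twist '[0.03, 0.05, 0.05, 0.03, 0.021, 0]'

```text
t: 25.92
tool_pos: [0.5747, 0.0461, 0.2416]
orientation: [2.021, 2.405, 0.0]
force: [0.1, -0.1, -3.3]
opening: 0.0111
gripper_force: 25.0
```

Run:
```python
from h import *;from plant import robot
s=robot.read_state();print(s["t"],s["tool_pos"]);plan(s,[.5745,.0455,.19],9.9)
c=robot.read_camera("scene");cv2.imwrite("pics/s3.png",cv2.resize(c["frame"][120:290,210:400,::-1],None,fx=3.4,fy=3.4,interpolation=cv2.INTER_CUBIC))
```

```text
25.925 [0.57472185 0.04608299 0.24164764]
heading y 9.9 twist 0.000 rad, shift cm [-0.05 -0.03  5.16]
```

View pics/s3.png

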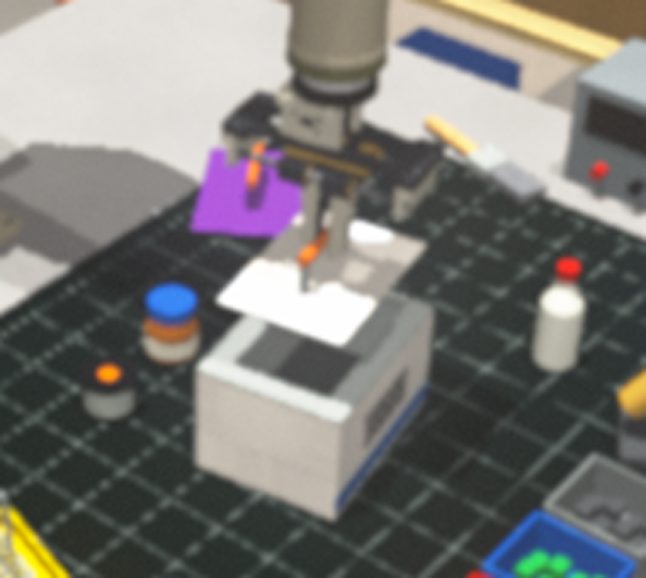

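The picture shows the lid held level at (320,270), straight above the mouth at (300,350). Lowering in steps while watching the force.

Call:
apply_moves --pt "0 0 0.8" --pt "0 0 1.2" --pt "0 0 1.2" --pt "0 0 1.2" --pt "0 0 0.9" --pt "0 0 0.6" --pt "0 0 0.2" --pt "0 0 0" --twist '[0, 0, 0, 0, 0, 0, 0, 0]'

```text
t: 26.98
tool_pos: [0.5749, 0.046, 0.1808]
orientation: [2.021, 2.405, 0.0]
force: [0.9, -0.7, -2.0]
opening: 0.0115
gripper_force: 25.0
```

Call:
apply_moves --pt "0 0 0.1" --pt "0 0 0.1" --pt "0 0 0.1" --pt "0 0 0.1" --pt "0 0 0.1" --pt "0 0 0" --twist '[0, 0, 0, 0, 0, 0]'

```text
t: 27.72
tool_pos: [0.5747, 0.046, 0.1755]
orientation: [-2.021, -2.405, 0.0]
force: [-0.2, -0.6, -1.8]
opening: 0.0114
gripper_force: 25.0
```

No contact at 0.1755, so the lip is entering the mouth.

Call:
apply_moves --pt "0 0 0.1" --pt "0 0 0.1" --pt "0 0 0.1" --pt "0 0 0.1" --pt "0 0 0.1" --pt "0 0 0" --twist '[0, 0, 0, 0, 0, 0]'

```text
t: 28.48
tool_pos: [0.5747, 0.046, 0.1705]
orientation: [-2.021, -2.405, 0.0]
force: [0.4, -0.4, -2.0]
opening: 0.011
gripper_force: 25.0
```

Call:
apply_moves --pt "0 0 0.1" --pt "0 0 0.05" --pt "0 0 0" --pt "0 0 0" --twist '[0, 0, 0, 0]'

```text
t: 28.98
tool_pos: [0.5747, 0.046, 0.1692]
orientation: [2.021, 2.405, 0.0]
force: [0.4, -0.6, -2.6]
opening: 0.0113
gripper_force: 25.0
```

Call:
apply_moves --pt "0 0 0.1" --pt "0 0 0.05" --pt "0 0 0" --pt "0 0 0" --twist '[0, 0, 0, 0]'

```text
t: 29.48
tool_pos: [0.5749, 0.046, 0.1688]
orientation: [2.021, 2.405, 0.001]
force: [-4.3, -0.5, 5.6]
opening: 0.0111
gripper_force: 25.0
```

Contact came at the seated height, so I'm releasing.

Call:
apply_moves --pt "0 0 0" --pt "0 0 0" --pt "0 0 0" --pt "0 0 0" --pt "0 0 0" --pt "0 0 0" --pt "0 0 0" --pt "0 0 0" --twist '[0, 0, 0, 0, 0, 0, 0, 0]' --gripper 6

```text
t: 30.48
tool_pos: [0.5747, 0.046, 0.1676]
orientation: [-2.021, -2.405, -0.0]
force: [0.7, -0.6, 0.3]
opening: 0.0597
gripper_force: 0.0
```

Call:
apply_moves --pt "0 0 -1" --pt "0 0 -2" --pt "0 0 -3" --pt "0 0 -3" --pt "0 0 -3" --pt "0 0 -2" --pt "0 0 -1" --pt "0 0 0" --twist '[0, 0, 0, 0, 0, 0, 0, 0]'

```text
t: 31.48
tool_pos: [0.5749, 0.046, 0.3181]
orientation: [2.021, 2.405, 0.001]
force: [0.4, 0.8, 1.1]
opening: 0.0599
gripper_force: 0.0
```

Run:
```python
from h import *;from plant import robot
c=robot.read_camera("scene");cv2.imwrite("pics/s4.png",cv2.resize(c["frame"][120:340,140:400,::-1],None,fx=2.7,fy=2.7,interpolation=cv2.INTER_CUBIC))
```

```text
(no output)
```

View pics/s4.png

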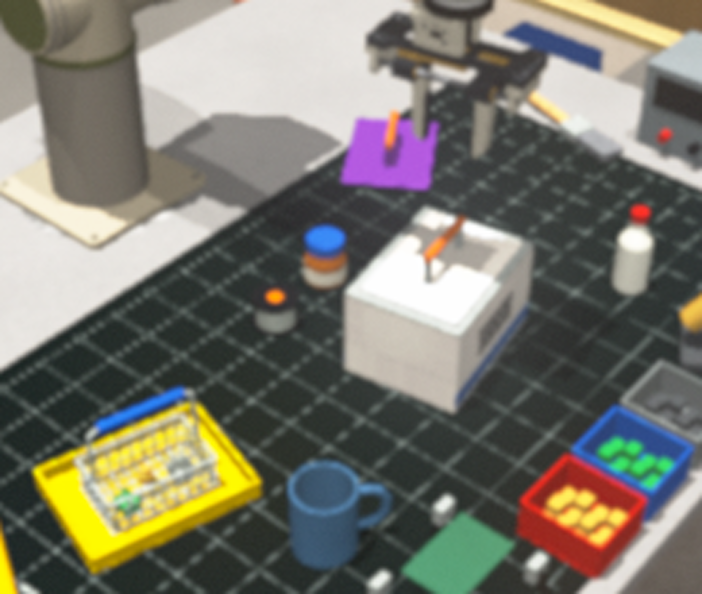

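The picture shows the lid seated flat on the cleaner at (440,265), the basket flat in the tray at (150,480) and the gripper clear. Handing in.

```bash
python3 -c "
from plant import robot
print(robot.close_job())"
```

```text
the job is handed in; nothing more can be done
None
```

I handed the job in at about 31.5 s: the last picture shows the basket flat in the yellow tray with its three parts and the lid seated on the cleaner, both released, though the hand-in returned no verdict.

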